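Draw a manifold bar out of a half-open carton and hold it over the bench scanner

ROBOT

A 7-joint arm with a two-finger parallel gripper is mounted at the origin on the work surface. World frame = base frame: x ahead of the robot, y to its left, z up, the work surface at z = 0. Lengths are in mm, angles in rad, forces in N, time in s.
With the tool pointing down it reaches from about 350 to 900 mm from the base axis. Payload 19.9 kg.
Tool frame: the origin (TCP) lies between the finger pads; the fingertips stand 25 mm ahead of it and the grasp point (between the pads) lies 6 mm ahead of it (nose_length is the distance from the TCP to the fingertips, in mm); z points along the fingers, y is the direction in which the jaws open and shut (so a half turn about z gives the same grasp; the last joint's range is limited). The gripper opens to 85 mm and grips with 20 to 120 N. Pads are 22 mm wide; open, the fingers measure 114 mm over their backs; the gripper's body (76 mm by 85 mm) begins 54 mm behind the grasp point. The pads swing forward as they close: fully open they stand 13 mm farther back than shut.
Start: joints at [-1.153, 0.417, -0.01, 1.614, 0.005, 1.111, -0.053], TCP at [277.342, 560.076, 256.26] pointing down, gripper open.
Joint ranges: [-2.81, 2.81], [-0.39, 2.02], [-1.27, 1.25], [0.06, 2.57], [-1.19, 4.33], [0.19, 2], [-2.82, 2.82]. Speed limits (rad/s): [1.89, 1.89, 2.39, 2.39, 3.01, 3.01, 3.01].

INTERFACE

Orientations are given as a rotation vector (axis times angle).
In Python, from plant import get_obs, grab_frame, camera_model, close_job, boxes_of, pinpoint, nose_length gives the robot as it stands.
- The arm moves only by the tool jog_arm, never from a script. Its argument "motion" is a list of rows, each a list of 7 numbers: the shift along the tool's x, y, z in mm, then the turn, a rotation vector about the tool's x, y, z in rad, then the closure in counts, from 0 (fully open) to 255 (shut). In form: [[dx, dy, dz, ax, ay, az, jaw], ...]. A call has 1 to 20 rows; each row shifts and turns the commanded pose from where the row before left it, along the tool's axes as they then stand; what a row does not reach is not made up. A row lasts 1/8 s, in which the tool goes at most 62.5 mm and 10.7 degrees, less where a joint would pass 70% of its speed; a pose out of reach is approached as far as the arm can. A call is refused whole if a number of a shift passes 62.5 or a number of a turn 0.188, either way. A call with a gripper value outside its range is refused whole. The fingers move at their own pace and stop on an object; "squeeze" is the grip in N (left out, the last holds). Time passes only in rows, so rows that do not move let the fingers close. It gives the time, the measured TCP pose, the force and the opening at its end, in the units of the state.
- get_obs(): the state, without advancing time (a new reading comes with each control period).
- grab_frame(name): name is "scene" or "top"; returns (picture, depth): 400x640x3 uint8, blue, green, red; 400x640 float32, mm along the optical axis (not along the pixel's ray), 0 where there is no reading.
- camera_model(name): a dict with "fx", "fy", "cx", "cy" (pixels), "D" ([k1, k2, p1, p2, k3] as OpenCV has them; the pictures are not rectified), "T" (4x4, takes a point from camera to world coordinates). Camera axes: x right, y up, looking along -z (the intrinsics and any distortion apply to the point x, -y, -z); pixel columns grow to the right and rows downward; lengths in mm; the calibration is good to about 2 mm. A picture is of the moment at which its call begins. camera_model takes no time and is no camera call.
- close_job(): hands the job in, once; it reports no verdict.
Trained networks look in the newest picture that a camera, given by its name, has taken for a name from the list of things; names that differ only in an ending like _2 or _b are one class to them, and where a whole thing is asked for, a point or a joint stands for the part that bears it (a point fixed in the world has none). Each returns a list of dicts, best first, with "p" (0 to 1); they miss things now and then, are a little off and sometimes report something else, mostly with a low value. They report only what shows in the picture. A call takes as long as a camera call. They do not tell look-alikes from the thing itself.
- boxes_of(camera, thing): "box" ([left, top, width, height] in pixels, round what is visible of it).
- pinpoint(camera, thing): "point" ([column, row] in pixels: a listed point, or the origin of a listed thing).
The state is a dict: "clock": time; "qpos": joint angles; "dq": joint speeds; "effort": joint torques, N m; "tcp_pos": TCP position; "orientation": TCP orientation; "wrist_force": force on the tool from outside, world axes, zero at the start; "wrist_torque": the same for the moment, N m; "finger_gap": finger opening in mm.
Only numpy, scipy, OpenCV 4.12 (cv2) and the standard library are available. Lean on these libraries where they do the work, as an engineer would, in place of code of your own. Each camera call takes 0.05 s, during which the arm holds its last target.

TASK

Take the aluminium manifold bar out of the half-open carton: it is longer than the gap between the two end flaps, so bring one end up through the gap first and draw the bar out at a slant, leaving the carton where it stands, the two brass fittings in it and everything else on the bench undisturbed. Then hold the bar still and level over the middle of the scanner's glass, label side down, about 10 cm above it, and finish while still holding it there; do not put it down.

Things in the scene. Friction and masses are not known exactly. Their poses are not given: they have to be found in the camera images.
- bar: Aluminium manifold bar, 24 x 24 mm in section, 240 mm long over brass end plugs (21 mm square, last 12 mm), about 0.4 kg. Four brass outlets, 18 mm across, 10 mm high, stand on its top 22 and 65 mm either side of the middle. Origin: centre of the underside, where a white label faces down; x along the bar, z up. Lies flat in the carton; grip its two free long sides through the gap.
- bar_end_a (a point): Centre of the bar's end face at its +x end, 120 mm from the middle, 12 mm above the underside. The bar starts roughly along the carton's length, up to 30 mm off centre lengthways, 12 mm sideways and 6 degrees askew.
- bar_end_b (a point): Centre of the bar's end face at its -x end, 120 mm from the middle, 12 mm above the underside.
- carton: Half-open cardboard carton, loose, 1.8 kg: 358 mm long (x), 178 wide (y), 96 high, walls 4 mm, inside 350 x 170. Origin: centre of its underside, z up. Bar and fittings lie on a flat pad 30 mm above the origin. The long side flaps hang open outside, sloping out to about 35 mm beyond the walls.
- carton_mouth (a point): Centre of the gap between the two end flaps, 96 mm above the carton's underside, level with their top. The end flaps are folded in level, taped down and stiff, 4 mm thick, each reaching 89 mm in from its end; 62 mm of room from pad to flap underside. The gap is 180 mm long (carton x from -90 to +90) and 170 mm wide.
- tee: Brass tee fitting, 52 x 40 x 24 mm, lying on the pad in one corner of the carton, half under an end flap, beside the bar. It stays in the carton.
- elbow: Brass elbow fitting, 38 x 40 x 24 mm, lying on the pad in the opposite corner of the carton, half under the other end flap, beside the bar. It stays in the carton.
- scanner: Bench scanner let into the worktop with its window facing up: a steel plate 152 x 152 mm, 6 mm high, with a black glass window 100 x 100 mm in its middle crossed by a star of red lines. Fixed. Origin: centre of its underside, z up. A fixed closed parcel, 120 mm high, stands 70 mm or more beyond it.
- scanner_glass (a point): Centre of the scanner's glass window, on its top surface (6 mm above the bench).
- tape_dispenser: Red bench tape dispenser, 160 mm long, 100 mm high, with a roll of brown tape. Loose; to be left alone.
- cutter: Orange safety cutter, 130 mm long, 20 mm high, lying on the bench. Loose; to be left alone.
Things that resemble listed ones, but are neither listed nor needed, are in the scene too. What is shaped like the scanner but orange is not meant. There is more than one size of the bar; the one meant has the size given above.

How it is judged:
By the outcome, as a careful person would: the job done as asked, in the order asked, and still so for the second after the job is handed in, while the arm keeps its last pose, push and grip.
It also fails if it takes over 43 s, if anything falls off the work surface, if the arm or the gripper's body presses on something with over 40 N, if the wrist force passes 120 N, or if a joint passes its speed limit or range.

## Working session

There is one attempt and no reset: what is moved stays moved. The work goes in short steps, Python scripts to look and compute and a tool call to move; the robot and the scene stay as the last step left them, time stands still between calls to the robot, and variables do not carry over. Pictures are saved under pics/ and viewed, and the job is handed in when it is done.

Besides the shell and the picture viewer there is one more tool, called after "Call:" by a JSON object that holds its "fn" and its "kwargs". jog_arm: Moves the arm, as the interface text tells. Its arguments: {"type":"object","properties":{"motion":{"type":"array","items":{"type":"array","items":{"type":"number"}}},"squeeze":{"type":"number"}},"required":["motion"]}

```bash
mkdir -p pics; ls; python3 - <<'E'
from plant import *
import cv2,numpy as np
print(get_obs())
for n in("scene","top"):
    p,d=grab_frame(n); cv2.imwrite(f"pics/{n}0.png",p); np.save(f"pics/{n}0.npy",d)
    c=camera_model(n); print(n,c)
    for t in("bar","carton","tee","elbow","scanner","tape_dispenser","cutter"):
        print(t,[(np.round(b["box"]),round(b["p"],2)) for b in boxes_of(n,t)])
    for t in("bar_end_a","bar_end_b","bar","carton_mouth","scanner_glass"):
        print(t,[(np.round(b["point"],1),round(b["p"],2)) for b in pinpoint(n,t)])
print(nose_length,get_obs()["clock"])
E
```

```text
pics
{'clock': 0.0, 'qpos': array([-1.15246061,  0.41795357, -0.01030467,  1.61421014,  0.00467969,
        1.11070345, -0.05300593]), 'dq': array([ 0.00087251, -0.00050517, -0.00203764,  0.00052019,  0.00036014,
       -0.0006581 , -0.0020133 ]), 'effort': array([ 1.53719029e-03, -8.64415455e+01,  6.79878965e-01, -4.34916794e+01,
        1.90884626e-02,  7.20026437e-03,  9.12080395e-05]), 'tcp_pos': array([277.22919453, 559.77563523, 255.65786018]), 'orientation': array([-7.15920446e-01, -3.05871296e+00,  1.93561610e-03]), 'wrist_force': array([ 0.26266899, -0.42657167,  0.69416189]), 'wrist_torque': array([ 0.04410425, -0.00774398, -0.02123346]), 'finger_gap': 85.5951986669918}
scene {'fx': 419.4378305394729, 'fy': 419.4378305394729, 'cx': 327.18885836859556, 'cy': 201.770982527393, 'D': array([0.0099121, 0.       , 0.       , 0.       , 0.       ]), 'T': array([[ 2.75768253e-01, -6.25048025e-01,  7.30251215e-01,
         1.47355947e+03],
       [ 9.61147803e-01,  1.88882630e-01, -2.01291463e-01,
        -2.66219111e+02],
       [-1.21149386e-02,  7.57389146e-01,  6.52851368e-01,
 
[... 2198 characters left out ...]
0.64), (array([389., 188.,  49.,  57.]), 0.19)]
bar_end_a [(array([277.2, 236. ]), 0.95), (array([190.5, 273.7]), 0.93), (array([217.9, 320.5]), 0.82), (array([384.1,  89.5]), 0.81), (array([348.9, 129. ]), 0.54), (array([298.1, 244.1]), 0.45)]
bar_end_b [(array([277.2, 236. ]), 0.95), (array([190.5, 273.7]), 0.93), (array([217.9, 320.5]), 0.82), (array([384.1,  89.5]), 0.81), (array([348.9, 129. ]), 0.54), (array([298.1, 244.1]), 0.45)]
bar [(array([288.3, 198.8]), 0.92), (array([201.1, 288.4]), 0.72), (array([470. , 197.5]), 0.65), (array([367.8, 108.2]), 0.6)]
carton_mouth [(array([285.9, 204.1]), 0.92)]
scanner_glass [(array([412.9, 209.9]), 0.97), (array([398. , 297.5]), 0.87)]
25.0 1.3
```

```bash
python3 - <<'E'
import cv2
p=cv2.imread("pics/scene0.png");q=cv2.imread("pics/top0.png")
cv2.imwrite("pics/a1.png",p)
cv2.imwrite("pics/a2.png",q)
cv2.imwrite("pics/a3.png",cv2.resize(q[125:290,220:360],None,fx=3.6,fy=3.6,interpolation=cv2.INTER_CUBIC))
cv2.imwrite("pics/a4.png",cv2.resize(p[135:265,290:420],None,fx=4.5,fy=4.5,interpolation=cv2.INTER_CUBIC))
E
```

```text
(no output)
```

View pics/a1.png

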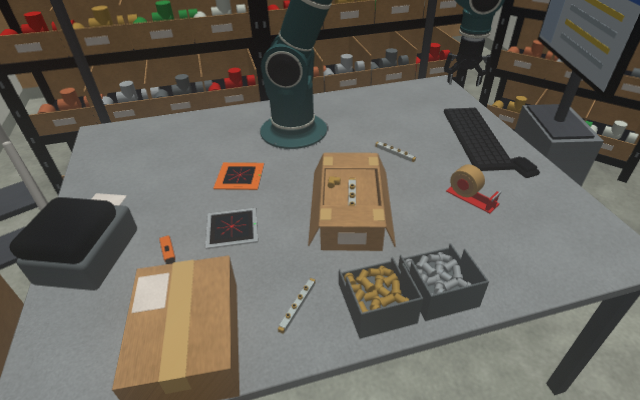

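View pics/a2.png

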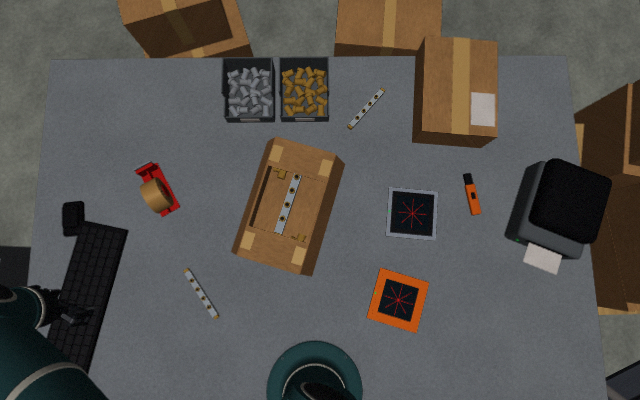

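View pics/a3.png

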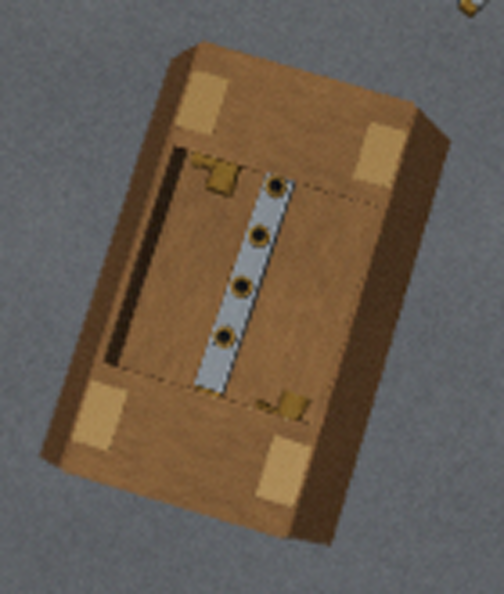

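View pics/a4.png

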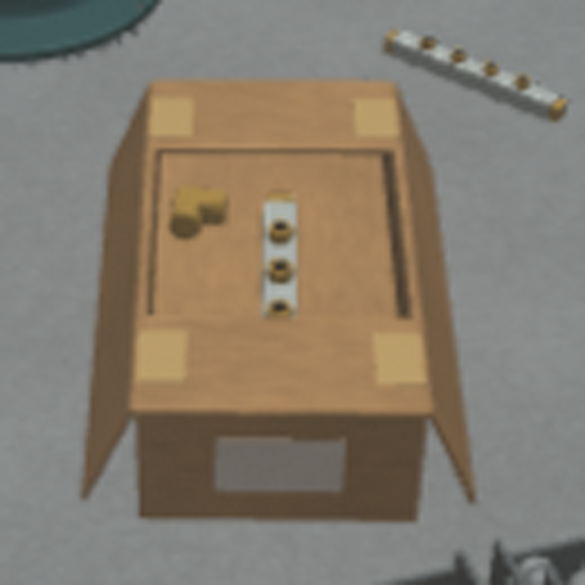

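The scene picture shows the carton at about (350,205), with the tee showing at about (334,183) and a bar inside at (350,190). Two further bars lie on the bench, at (395,152) and (297,303). The top picture shows the same three bars at (288,204), (201,292) and (366,108). It also shows the grey scanner at (412,213) and an orange look-alike at (398,300). Only the bar at top (288,204) lies in the carton, so that's the one meant. The grey scanner is the target. Next I'll measure them.

```bash
cat > h.py <<'E'
import numpy as np,cv2
from plant import *
def px2w(n,uv,z=None,depth=None):
    c=camera_model(n);K=np.array([[c["fx"],0,c["cx"]],[0,c["fy"],c["cy"]],[0,0,1.]])
    p=cv2.undistortPoints(np.array(uv,float).reshape(-1,1,2),K,c["D"]).reshape(-1,2)
    r=np.c_[p[:,0],-p[:,1],-np.ones(len(p))]; T=c["T"]; R=r@T[:3,:3].T; o=T[:3,3]
    if depth is not None: return o+R*np.asarray(depth).reshape(-1,1)
    return o+R*((z-o[2])/R[:,2])[:,None]
def cloud(n,d):
    v,u=np.mgrid[0:400,0:640]; return px2w(n,np.c_[u.ravel(),v.ravel()],depth=d.ravel()).reshape(400,640,3)
def w2px(n,P):
    c=camera_model(n);K=np.array([[c["fx"],0,c["cx"]],[0,c["fy"],c["cy"]],[0,0,1.]])
    q=(np.atleast_2d(P)-c["T"][:3,3])@c["T"][:3,:3]; q=q*[1,-1,-1]
    return cv2.projectPoints(q,np.zeros(3),np.zeros(3),K,c["D"])[0].reshape(-1,2)
E
python3 - <<'E'
from h import *
d=np.load("pics/top0.npy");W=cloud("top",d);p=cv2.imread("pics/top0.png")
ds=np.load("pics/scene0.npy");S=cloud("scene",ds)
cr=W[130:285,225:350].reshape(-1,3)
h,e=np.histogram(cr[:,2],bins=np.arange(-10,130,4)); print([(int(a),int(b)) for a,b in zip(e,h) if b>20])
# carton top points
v,u=np.mgrid[0:400,0:640]
for nm,C in(("top",W),("scene",S)):
    m=(C[...,2]>88)&(C[...,2]<104)&(abs(C[...,0]-380)<260)&(abs(C[...,1]-90)<200)
    m=cv2.morphologyEx(m.astype(np.uint8),cv2.MORPH_OPEN,np.ones((3,3)))>0
    P=C[m]; print(nm,len(P),"z",np.median(P[:,2]),cv2.minAreaRect(P[:,:2].astype(np.float32)))
    cv2.imwrite(f"pics/m_{nm}.png",m.astype(np.uint8)*255)
o=np.array([(276,185),(260,235),(242,286),(224,337)])/3.6+[220,125]
for z in(56,64): print(z,px2w("top",o,z=z).round(1).tolist())
for a in o: print("outlet ",W[int(round(a[1]))-1:int(round(a[1]))+2,int(round(a[0]))-1:int(round(a[0]))+2,2].round(0).tolist())
print("scene mouth outl", px2w("scene",np.array([(281,231),(280,269)])/4.5+[290,135],z=64).round(1))
for n,k in(("top",(412.9,209.9)),("scene",(231.8,226.2))): print("scanner",px2w(n,[k],z=6))
for n,k in(("top",(285.9,204.1)),("scene",(347.9,186.2))): print("mouth",px2w(n,[k],z=96))
print("scan z",W[200:222,402:422,2].mean(), "bench",np.median(W[250:260,350:365,2]))
E
```

```text
[(-10, 25), (-6, 1374), (-2, 5273), (2, 2199), (6, 104), (14, 40), (18, 78), (22, 181), (26, 1211), (30, 1565), (34, 297), (38, 135), (42, 143), (46, 183), (50, 356), (54, 354), (58, 190), (62, 171), (66, 170), (70, 123), (74, 128), (78, 132), (82, 143), (86, 130), (90, 720), (94, 2815), (98, 1024), (102, 26)]
top 3322 z 96.28851808466186 ((511.2052001953125, 74.51814270019531), (191.4637451171875, 326.8335876464844), 72.29434967041016)
scene 1587 z 96.88149833964872 ((510.1780090332031, 76.85198211669922), (191.2812042236328, 327.59259033203125), 71.95557403564453)
56 [[611.6, 43.2, 56.0], [570.1, 56.5, 56.0], [528.3, 71.3, 56.0], [487.0, 85.9, 56.0]]
64 [[610.0, 42.8, 64.0], [568.7, 56.1, 64.0], [527.2, 70.8, 64.0], [486.2, 85.3, 64.0]]
outlet  [[66.0, 66.0, 63.0], [68.0, 68.0, 65.0], [65.0, 65.0, 67.0]]
outlet  [[67.0, 63.0, 65.0], [67.0, 66.0, 66.0], [64.0, 63.0, 64.0]]
outlet  [[64.0, 62.0, 62.0], [65.0, 62.0, 70.0], [66.0, 67.0, 67.0]]
outlet  [[67.0, 65.0, 68.0], [66.0, 67.0, 64.0], [62.0, 69.0, 65.0]]
scene mouth outl [[494.4  87.5  64. ]
 [533.8  73.5  64. ]]
scanner [[ 512.64430565 -308.94387171    6.        ]]
scanner [[ 503.96110529 -302.32101685    6.        ]]
mouth [[523.89912149  72.29183083  96.        ]]
mouth [[527.4578513   60.84735229  96.        ]]
scan z 12.646527487733495 bench 0.48633224710704326
```

```bash
python3 - <<'E'
import cv2,numpy as np
p=cv2.imread("pics/top0.png")
cv2.imwrite("pics/b1.png",cv2.resize(p[165:250,255:315],None,fx=7,fy=7,interpolation=cv2.INTER_CUBIC))
cv2.imwrite("pics/b2.png",cv2.resize(p[180:245,380:445],None,fx=7,fy=7,interpolation=cv2.INTER_CUBIC))
E
```

```text
(no output)
```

View pics/b1.png

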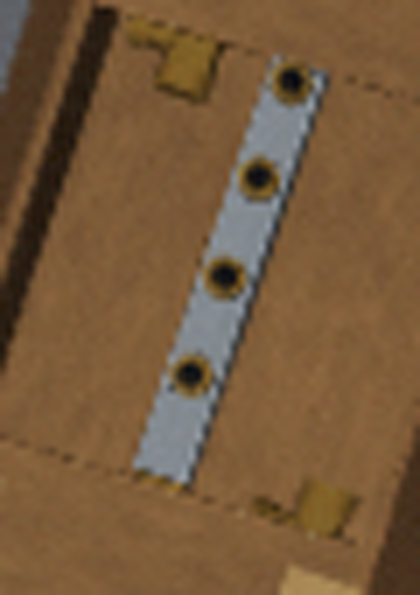

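View pics/b2.png

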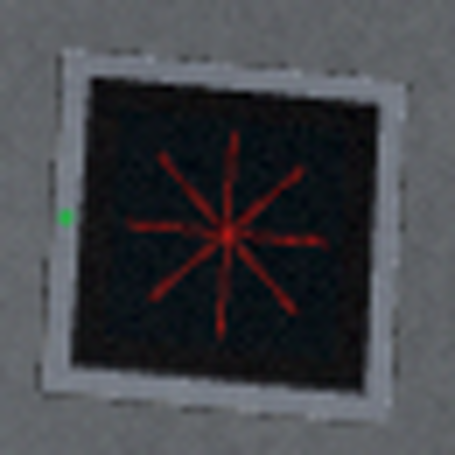

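```bash
python3 - <<'E'
from h import *
f=lambda a,s,o:(np.array(a,float)+.5)/s-.5+np.array(o)
o=f([(290,80),(258,178),(225,276),(190,374)],7,(255,165))
P=px2w("top",o,z=64);print(P.round(1).tolist());print("c",P.mean(0), "yaw",np.degrees(np.arctan2(*(P[0]-P[3])[[1,0]])))
print("bar near edge alu/plug z54",px2w("top",f([(133,468),(190,487)],7,(255,165)),z=54).round(1).tolist())
so=px2w("scene",f([(281,231),(280,269)],4.5,(290,135)),z=64);print("scene",so.round(1).tolist())
# triangulated z of an outlet
from numpy.linalg import lstsq
for i,s in((3,0),(2,1)):
    a0,a1=px2w("top",[o[i]],z=0)[0],px2w("top",[o[i]],z=100)[0]
    b=f([(281,231),(280,269)],4.5,(290,135))[s]; b0,b1=px2w("scene",[b],z=0)[0],px2w("scene",[b],z=100)[0]
    u,w=(a1-a0)/100,(b1-b0)/100
    x=lstsq(np.c_[u,-w],b0-a0,rcond=None)[0];print("tri z",x,(a0+u*x[0]).round(1),(b0+w*x[1]).round(1))
c=px2w("top",f([(200,42),(415,107),(62,466),(290,538)],3.6,(220,125)),z=96);print("corners",c.round(1).tolist(),c.mean(0).round(1))
c=px2w("scene",f([(152,80),(397,80),(132,412),(428,414)],4.5,(290,135)),z=96);print("corners scene",c.round(1).tolist(),c.mean(0).round(1))
g=px2w("top",f([(95,5),(0,435),(352,542)],7,(255,165)),z=94);print("gap pts",g.round(1).tolist())
g=px2w("scene",f([(158,150),(392,150),(148,316),(410,318)],4.5,(290,135)),z=96);print("gap scene",g.round(1).tolist(),g.mean(0))
print("scanner top",px2w("top",f([(228,235)],7,(380,180)),z=6))
p=cv2.imread("pics/scene0.png");cv2.imwrite("pics/c1.png",cv2.resize(p[200:255,195:270],None,fx=7,fy=7,interpolation=cv2.INTER_CUBIC))
E
```

```text
[[611.2, 44.8, 64.0], [569.6, 58.4, 64.0], [528.5, 72.2, 64.0], [488.0, 86.8, 64.0]]
c [549.31732343  65.5364147   64.        ] yaw -18.817957860414325
bar near edge alu/plug z54 [[450.3, 111.2, 54.0], [442.1, 87.6, 54.0]]
scene [[492.2, 86.9, 64.0], [531.7, 72.9, 64.0]]
tri z [60.82426935 60.95727766] [488.3  87.   60.8] [488.6  88.2  61. ]
tri z [61.66145219 61.81356592] [528.9  72.4  61.7] [529.2  73.8  61.8]
corners [[723.1, 103.0, 96.0], [666.8, -69.4, 96.0], [386.4, 208.1, 96.0], [329.4, 33.5, 96.0]] [526.4  68.8  96. ]
corners scene [[329.5, 38.6, 96.0], [383.3, 214.2, 96.0], [670.8, -69.5, 96.0], [724.1, 101.9, 96.0]] [526.9  71.3  96. ]
gap pts [[637.5, 123.2, 94.0], [461.5, 160.3, 94.0], [416.8, 19.9, 94.0]]
gap scene [[416.3, 18.8, 96.0], [465.1, 178.6, 96.0], [588.2, -36.4, 96.0], [638.7, 123.9, 96.0]] [527.07435736  71.23473107  96.        ]
scanner top [[ 502.72335515 -306.08244863    6.        ]]
```

View pics/c1.png

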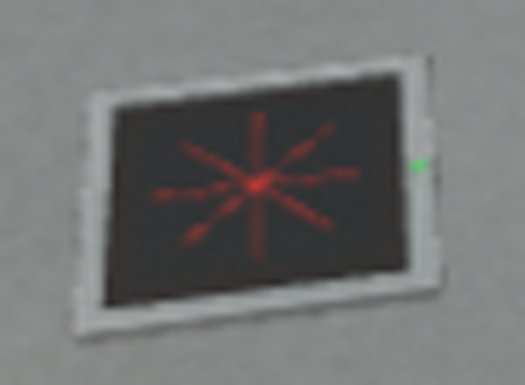

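The bar in the carton spans about 131 mm over its outlets, which matches the listed 130 mm. The bench bars look to be other sizes, which I'll check next. The bar centre is about (549.5, 66), yaw −18.8°. The carton centre is about (526.7, 70), yaw −17.5°. The scanner glass is about (503, −305). Now the first approach.

Call:
{"fn": "jog_arm", "kwargs": {"motion": [[0,0,0,0,0,-0.067,0],[0,0,0,0,0,-0.066,0],[-13,-12,0,0,0,0,0],[-26,-24,0,0,0,0,0],[-26,-24,2,0,0,0,0],[-26,-24,2,0,0,0,0],[-26,-24,2,0,0,0,0],[-26,-24,2,0,0,0,0],[-26,-24,2,0,0,0,0],[-26,-24,2,0,0,0,60],[-26,-24,2,0,0,0,60],[-26,-24,4,0,0,0,60],[-26,-24,6,0,0,0,60],[-26,-24,6,0,0,0,60],[-26,-23,6,0,0,0,60],[-26,-23,6,0,0,0,60],[-26,-22,6,0,0,0,60],[-26,-22,4,0,0,0,60],[-14,-14,0,0,0,0,60],[0,0,0,0,0,0,60]]}}

```text
clock: 3.8
tcp_pos: [550.3, 64.0, 204.3]
orientation: [0.518, 3.098, -0.001]
wrist_force: [-0.2, 0.2, -0.2]
finger_gap: 65.3
```

```bash
cat >> h.py <<'E'
from scipy.spatial.transform import Rotation as R
def state():
    o=get_obs(); r=R.from_rotvec(o["orientation"]).as_matrix()
    print("t",round(o["clock"],2),"tcp",o["tcp_pos"].round(1),"gap",round(o["finger_gap"],1),"F",o["wrist_force"].round(1),"q",o["qpos"].round(2))
    print("tool x",r[:,0].round(4),"y yaw",np.degrees(np.arctan2(r[1,1],r[0,1])).round(2),"z",r[:,2].round(4)); return o,r
E
python3 - <<'E'
from h import *
o,r=state()
B=np.array([549.5,66,58]); print("to bar in tool axes",(r.T@(B-o["tcp_pos"])).round(1))
p=cv2.imread("pics/top0.png");d=np.load("pics/top0.npy")
f=px2w("top",[(413,142),(497,147),(413,128)],z=120);print("parcel near corners",f.round(0).tolist())
for a,b in(((190.5,273.7),(217.9,320.5)),((384.1,89.5),(348.9,129))):
    P=px2w("top",[a,b],z=12);print("bench bar length",np.linalg.norm(P[0]-P[1]).round(1))
for n in("scene","top"):
    p,d=grab_frame(n);cv2.imwrite(f"pics/{n}1.png",p)
cv2.imwrite("pics/d1.png",cv2.resize(cv2.imread("pics/scene1.png")[60:260,250:450],None,fx=3,fy=3))
E
```

```text
t 3.8 tcp [550.3  64.  204.3] gap 65.3 F [-0.2  0.2 -0.2] q [-0.36  0.35  0.23  1.85 -0.1   0.95  1.15]
tool x [-9.456e-01  3.253e-01 -2.000e-04] y yaw 71.02 z [ 0.e+00 -6.e-04 -1.e+00]
to bar in tool axes [  1.5   1.7 146.3]
parcel near corners [[694.0, -292.0, 120.0], [676.0, -532.0, 120.0], [736.0, -294.0, 120.0]]
bench bar length 158.3
bench bar length 174.9
```

View pics/d1.png

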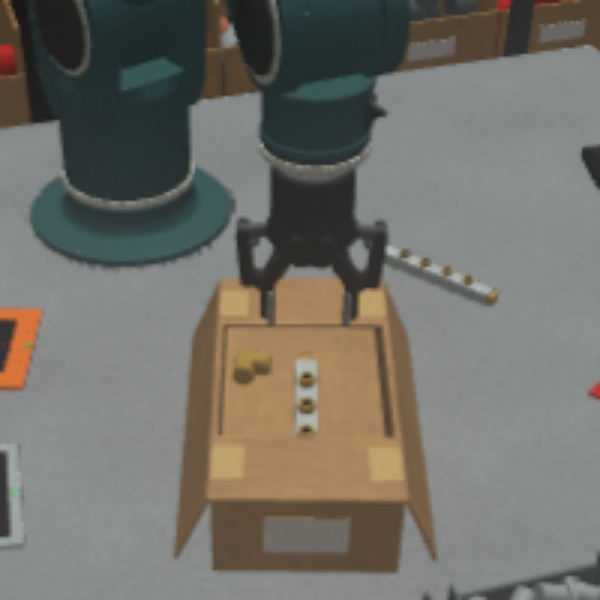

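The picture shows the gripper straddling the line of the bar at crop (305,390), with both fingers clear of the fittings. The bench bars measure only about 158 and 175 mm, so the carton bar (240 mm) is the one meant. I'll descend and close.

Call:
{"fn": "jog_arm", "kwargs": {"motion": [[1.5,2,10,0,0,0,60],[0,0,20,0,0,0,60],[0,0,20,0,0,0,60],[0,0,20,0,0,0,60],[0,0,20,0,0,0,60],[0,0,20,0,0,0,60],[0,0,16,0,0,0,60],[0,0,10,0,0,0,60],[0,0,6,0,0,0,60],[0,0,3,0,0,0,60],[0,0,0,0,0,0,60]], "squeeze": 40}}

```text
clock: 5.28
tcp_pos: [549.6, 68.7, 59.5]
orientation: [0.511, 3.1, -0.0]
wrist_force: [0.9, 0.1, 0.0]
finger_gap: 65.7
```

```bash
python3 - <<'E'
from h import *
o,r=state()
for n in("scene","top"):
    p,d=grab_frame(n);cv2.imwrite(f"pics/{n}2.png",p)
cv2.imwrite("pics/e1.png",np.hstack([cv2.resize(cv2.imread("pics/scene2.png")[140:260,290:410],None,fx=3.3,fy=3.3),cv2.resize(cv2.imread("pics/top2.png")[150:270,230:350],None,fx=3.3,fy=3.3)]))
E
```

```text
t 5.28 tcp [549.6  68.7  59.5] gap 65.7 F [0.9 0.1 0. ] q [-0.33  0.57  0.18  1.93 -0.16  0.66  1.2 ]
tool x [-9.471e-01  3.210e-01 -2.000e-04] y yaw 71.27 z [ 2.e-04 -0.e+00 -1.e+00]
```

View pics/e1.png

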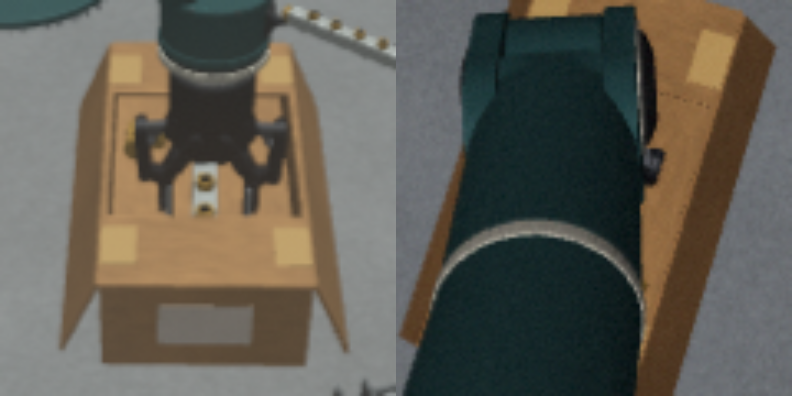

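Both fingers are straddling the bar, at crop (165,195) and (250,195). The bar lies a few mm toward −y of the midpoint, which matches the pose error. I'll correct for that and close.

Call:
{"fn": "jog_arm", "kwargs": {"motion": [[-1,-2.5,0,0,0,0,60],[0,0,0,0,0,0,130],[0,0,0,0,0,0,200],[0,0,0,0,0,0,255],[0,0,0,0,0,0,255],[0,0,0,0,0,0,255],[0,0,0,0,0,0,255],[0,0,0,0,0,0,255]], "squeeze": 40}}

```text
clock: 6.38
tcp_pos: [549.7, 66.0, 59.5]
orientation: [0.511, 3.1, -0.0]
wrist_force: [-3.0, -0.3, 5.5]
finger_gap: 22.9
```

```bash
python3 - <<'E'
from h import *
o,r=state()
p,d=grab_frame("scene")
cv2.imwrite("pics/e2.png",cv2.resize(p[140:260,290:410],None,fx=4.5,fy=4.5))
E
```

```text
t 6.38 tcp [549.7  66.   59.5] gap 22.9 F [-3.  -0.3  5.5] q [-0.32  0.57  0.18  1.93 -0.16  0.66  1.21]
tool x [-9.471e-01  3.210e-01 -2.000e-04] y yaw 71.27 z [ 2.e-04 -1.e-04 -1.e+00]
```

View pics/e2.png

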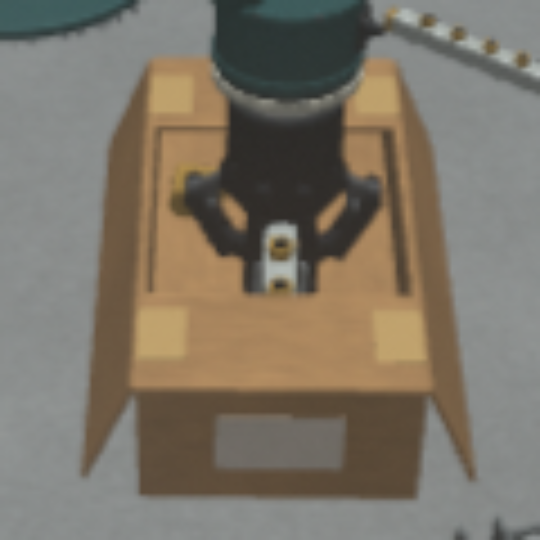

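The fingers have closed on the bar at crop (280,260), with a gap of 22.9 mm. Now I'll work out the slanted extraction path and its clearances.

```bash
cat > plan.py <<'E'
from h import *
c0=23.;H=29.5
boxes=[(-120,120,0,24),(-74,-56,24,34),(-31,-13,24,34),(13,31,24,34),(56,74,24,34),(-12,12,-1,80),(-43,43,H+48,170),(-60,60,170,330)]
def outl():
    P=[];k=[]
    for i,(a,b,c,d) in enumerate(boxes):
        xs=np.arange(a,b+.1,2);zs=np.arange(c,d+.1,2)
        q=np.r_[np.c_[xs,0*xs+c],np.c_[xs,0*xs+d],np.c_[0*zs+a,zs],np.c_[0*zs+b,zs]]
        P.append(q);k+= [i]*len(q)
    return np.vstack(P),np.array(k)
Q,kk=outl()
obs=[(-200,200,-50,0),(89,179,62,66),(-179,-89,62,66),(175,179,0,66),(-179,-175,0,66)]
def clear(cx,cz,th):
    c,s=np.cos(th),np.sin(th)
    x=cx+Q[:,0]*c+Q[:,1]*s; z=cz-Q[:,0]*s+Q[:,1]*c
    best=[]
    for a,b,lo,hi in obs:
        dx=np.maximum(a-x,x-b);dz=np.maximum(lo-z,z-hi)
        d=np.where((dx>0)|(dz>0),np.hypot(np.maximum(dx,0),np.maximum(dz,0)),np.maximum(dx,dz))
        i=d.argmin();best.append((d[i],kk[i]))
    return best
# TCP rows: dx,dz tool, turn about y. TCP of bar at underside+H
def run(rows,start=(c0,0,0)):
    cx,cz,th=start; out=[]
    for dx,dz,ay in rows:
        tx=cx+H*np.sin(th);tz=cz+H*np.cos(th)
        # tool x = -bar x ; tool z = -normal
        c,s=np.cos(th),np.sin(th)
        tx+= -dx*c - dz*s; tz+= dx*s - dz*c
        th+=ay; cx=tx-H*np.sin(th);cz=tz-H*np.cos(th)
        b=clear(cx,cz,th); out.append((cx,cz,th))
        print([round(v,1) for v in(dx,dz,np.degrees(ay))],"c",round(cx,1),round(cz,1),round(np.degrees(th),1),"clr",[f"{d:.0f}/{k}" for d,k in b])
    return out
E
python3 - <<'E'
from plan import *
from scipy.optimize import differential_evolution
# waypoint path via absolute poses
def rows_of(wp,n):
    rows=[];p=np.array(wp[0])
    for w,m in zip(wp[1:],n):
        w=np.array(w)
        for i in range(1,m+1):
            q=np.array(wp_prev:=p) if 0 else None
    return rows
d=np.radians
wps=[(23,0,0),(23,4,0),(38,4+120*np.sin(d(8)),d(8)),(46,5+120*np.sin(d(19)),d(19))]
# continue: from there draw
def interp(wps,ns):
    L=[]
    for a,b,n in zip(wps[:-1],wps[1:],ns):
        for i in range(1,n+1): L.append(np.array(a)+(np.array(b)-np.array(a))*i/n)
    return L
wps+=[(10,66,d(22)),(-30,100,d(25)),(-60,150,d(25)),(-60,190,d(12)),(-60,200,0)]
prev=np.array(wps[0])
for q in interp(wps,[2,8,10,8,8,8,6,4]):
    b=clear(*q); print(q.round(1)[:2],np.degrees(q[2]).round(1),[f"{x:.0f}/{k}" for x,k in b])
E
```

```text
[23.  2.] 0.0 ['1/5', '26/4', '36/0', '32/0', '78/0']
[23.  4.] 0.0 ['3/5', '24/4', '34/0', '32/0', '78/0']
[24.9  6.1] 1.0 ['4/0', '23/4', '30/0', '30/0', '80/0']
[26.8  8.2] 2.0 ['4/0', '22/4', '26/0', '27/0', '82/0']
[28.6 10.3] 3.0 ['4/0', '21/4', '21/0', '25/0', '84/0']
[30.5 12.4] 4.0 ['4/0', '20/4', '17/0', '23/0', '86/0']
[32.4 14.4] 5.0 ['4/0', '19/4', '14/0', '21/0', '88/0']
[34.2 16.5] 6.0 ['4/0', '18/4', '11/0', '19/0', '90/0']
[36.1 18.6] 7.0 ['4/0', '16/4', '10/0', '17/0', '92/0']
[38.  20.7] 8.0 ['4/0', '15/4', '12/0', '15/0', '94/0']
[38.8 23. ] 9.1 ['4/0', '14/4', '12/0', '14/0', '95/0']
[39.6 25.4] 10.2 ['4/0', '13/4', '13/0', '13/0', '96/0']
[40.4 27.7] 11.3 ['4/0', '12/4', '14/0', '12/0', '98/0']
[41.2 30. ] 12.4 ['4/0', '11/4', '14/0', '11/0', '99/0']
[42.  32.4] 13.5 ['4/0', '10/4', '14/0', '11/0', '100/0']
[42.8 34.7] 14.6 ['4/0', '8/3', '16/0', '10/0', '102/0']
[43.6 37.1] 15.7 ['5/0', '6/3', '17/0', '9/0', '103/0']
[44.4 39.4] 16.8 ['5/0', '5/3', '20/0', '9/0', '105/0']
[45.2 41.7] 17.9 ['5/0', '4/3', '24/0', '8/0', '107/0']
[46.  44.1] 19.0 ['5/0', '3/3', '2
[... 1368 characters left out ...]
'121/0']
[-60. 150.] 25.0 ['99/0', '52/0', '87/5', '128/0', '125/0']
[-60.  156.7] 22.8 ['110/0', '58/0', '94/5', '132/0', '128/0']
[-60.  163.3] 20.7 ['121/0', '66/0', '100/5', '134/0', '132/0']
[-60. 170.] 18.5 ['132/0', '75/0', '107/5', '138/0', '135/0']
[-60.  176.7] 16.3 ['143/0', '84/0', '113/5', '142/0', '139/0']
[-60.  183.3] 14.2 ['154/0', '94/0', '120/5', '148/0', '142/0']
[-60. 190.] 12.0 ['165/0', '104/0', '126/5', '154/0', '145/0']
[-60.  192.5] 9.0 ['174/0', '112/0', '128/5', '159/0', '143/0']
[-60. 195.] 6.0 ['182/0', '120/0', '130/5', '164/0', '140/0']
[-60.  197.5] 3.0 ['191/0', '129/0', '132/5', '170/0', '137/0']
[-60. 200.] 0.0 ['199/5', '137/0', '134/0', '177/0', '134/0']
```

```bash
python3 - <<'E'
from plan import *
d=np.radians
for cx in range(46,-50,-6):
    best=(-9,)
    for th in np.arange(13,34,1.):
        for cz in np.arange(30,130,2.):
            b=clear(cx,cz,d(th));m=min(x[0] for x in b)
            if m>best[0]: best=(m,cz,th,[f"{x:.0f}/{k}" for x,k in b])
    print(cx,best)
E
```

```text
46 (np.float64(35.00587347873619), np.float64(128.0), np.float64(13.0), ['101/0', '35/0', '91/0', '37/0', '137/0'])
40 (np.float64(35.00587347873619), np.float64(128.0), np.float64(13.0), ['101/0', '35/0', '89/0', '39/0', '132/0'])
34 (np.float64(35.00587347873619), np.float64(128.0), np.float64(13.0), ['101/0', '35/0', '88/0', '42/0', '128/0'])
28 (np.float64(35.00587347873619), np.float64(128.0), np.float64(13.0), ['101/0', '35/0', '87/0', '46/0', '124/0'])
22 (np.float64(35.00587347873619), np.float64(128.0), np.float64(13.0), ['101/0', '35/0', '85/0', '50/0', '120/0'])
16 (np.float64(35.00587347873619), np.float64(128.0), np.float64(13.0), ['101/0', '35/0', '84/0', '55/0', '116/0'])
10 (np.float64(35.00587347873619), np.float64(128.0), np.float64(13.0), ['101/0', '35/0', '83/0', '59/0', '112/0'])
4 (np.float64(35.00587347873619), np.float64(128.0), np.float64(13.0), ['101/0', '35/0', '81/0', '64/0', '109/0'])
-2 (np.float64(35.00587347873619), np.float64(128.0), np.float64(13.0), ['101/0', '35/0', '80/0', '70/0', '105/0'])
-8 (np.float64(35.00587347873619), np.float64(128.0), np.float64(13.0), ['101/0', '35/0', '79/0', '75/0', '102/0'])
-14 (np.float64(35.00587347873619), np.float64(128.0), np.float64(13.0), ['101/0', '35/0', '77/0', '80/0', '99/0'])
-20 (np.float64(35.00587347873619), np.float64(128.0), np.float64(13.0), ['101/0', '35/0', '76/0', '86/0', '97/0'])
-26 (np.float64(35.00587347873619), np.float64(128.0), np.float64(13.0), ['101/0', '35/0', '75/0', '91/0', '95/0'])
-32 (np.float64(35.24232725005625), np.float64(128.0), np.float64(13.0), ['101/0', '35/0', '73/0', '97/0', '93/0'])
-38 (np.float64(36.42703304840127), np.float64(128.0), np.float64(13.0), ['101/0', '36/0', '72/0', '102/0', '91/0'])
-44 (np.float64(38.52058986332607), np.float64(128.0), np.float64(13.0), ['101/0', '39/0', '71/0', '108/0', '90/0'])
```

```bash
python3 - <<'E'
from plan import *
d=np.radians
for cx in range(46,-50,-6):
    best=(-9,)
    for th in np.arange(11,40,1.):
        t=d(th)
        for cz in np.arange(26,130,1.):
            if cz-120*np.sin(t)+24*np.cos(t)>60 and cx+120*np.cos(t)+24*np.sin(t)>86: continue
            b=clear(cx,cz,t);m=min(x[0] for x in b)
            if m>best[0]: best=(m.round(1),cz,th,[f"{x:.0f}/{k}" for x,k in b])
    print(cx,best)
E
```

```text
46 (np.float64(6.6), np.float64(31.0), np.float64(11.0), ['8/0', '7/3', '18/0', '7/0', '103/0'])
40 (np.float64(8.1), np.float64(31.0), np.float64(11.0), ['8/0', '8/4', '13/0', '13/0', '97/0'])
34 (np.float64(6.8), np.float64(30.0), np.float64(11.0), ['7/0', '9/4', '7/0', '19/0', '91/0'])
28 (np.float64(5.8), np.float64(39.0), np.float64(16.0), ['6/0', '6/4', '6/0', '25/0', '88/0'])
22 (np.float64(5.7), np.float64(41.0), np.float64(17.0), ['6/0', '6/4', '9/0', '31/0', '83/0'])
16 (np.float64(6.5), np.float64(42.0), np.float64(17.0), ['7/0', '6/4', '8/0', '37/0', '77/0'])
10 (np.float64(7.0), np.float64(43.0), np.float64(17.0), ['8/0', '7/4', '7/0', '43/0', '71/0'])
4 (np.float64(7.9), np.float64(47.0), np.float64(19.0), ['8/0', '8/4', '12/0', '50/0', '69/0'])
-2 (np.float64(12.3), np.float64(89.0), np.float64(39.0), ['13/0', '12/0', '73/0', '69/0', '127/0'])
-8 (np.float64(14.9), np.float64(54.0), np.float64(19.0), ['15/0', '15/0', '15/0', '62/0', '60/0'])
-14 (np.float64(16.7), np.float64(93.0), np.float64(39.0), ['17/0', '17/0', '68/0', '81/0', '122/0'])
-20 (np.float64(19.0), np.float64(95.0), np.float64(39.0), ['19/0', '19/0', '66/0', '87/0', '120/0'])
-26 (np.float64(21.2), np.float64(97.0), np.float64(39.0), ['21/0', '21/0', '64/0', '93/0', '118/0'])
-32 (np.float64(23.4), np.float64(99.0), np.float64(39.0), ['23/0', '23/0', '62/0', '99/0', '116/0'])
-38 (np.float64(41.1), np.float64(129.0), np.float64(11.0), ['106/0', '41/0', '72/0', '103/0', '88/0'])
-44 (np.float64(42.9), np.float64(129.0), np.float64(11.0), ['106/0', '43/0', '70/0', '109/0', '87/0'])
```

```bash
python3 - <<'E'
from plan import *
d=np.radians
wp=[(23,0,0),(23,4,0),(38,21,8),(40.5,31,12),(34,37,15),(28,39,16),(22,41,17),(10,44,17.7),(-2,50,19),(-14,62,20),(-26,78,20),(-40,110,20),(-50,160,18)]
n=[2,6,4,3,2,2,3,3,3,3,5,6]
rows=[];cx,cz,th=23,0,0
for a,b,m in zip(wp[:-1],wp[1:],n):
    for i in range(1,m+1):
        q=np.array(a)+(np.array(b)-np.array(a))*i/m
        t2=d(q[2]);T1=np.array([cx+H*np.sin(th),cz+H*np.cos(th)]);T2=np.array([q[0]+H*np.sin(t2),q[1]+H*np.cos(t2)])
        D=T2-T1;c,s=np.cos(th),np.sin(th)
        r=(round((-D[0]*c+D[1]*s)*2)/2,round((-D[0]*s-D[1]*c)*2)/2,round(t2-th,3)); rows.append(r)
        # integrate rounded
        tx=T1[0]-r[0]*c-r[1]*s;tz=T1[1]+r[0]*s-r[1]*c;th+=r[2];cx=tx-H*np.sin(th);cz=tz-H*np.cos(th)
run(rows)
print([[float(r[0]),0,float(r[1]),0,float(r[2]),0,255] for r in rows])
E
```

```text
[0.0, -2.0, np.float64(0.0)] c 23.0 2.0 0.0 clr ['1/5', '26/4', '36/0', '32/0', '78/0']
[0.0, -2.0, np.float64(0.0)] c 23.0 4.0 0.0 clr ['3/5', '24/4', '34/0', '32/0', '78/0']
[-3.0, -3.0, np.float64(1.3)] c 25.3 7.0 1.3 clr ['4/0', '22/4', '28/0', '29/0', '80/0']
[-3.5, -2.5, np.float64(1.4)] c 28.2 9.5 2.7 clr ['4/0', '21/4', '23/0', '26/0', '83/0']
[-3.0, -3.0, np.float64(1.3)] c 30.6 12.3 4.0 clr ['4/0', '20/4', '17/0', '23/0', '86/0']
[-3.0, -3.0, np.float64(1.3)] c 33.2 15.2 5.3 clr ['4/0', '18/4', '13/0', '20/0', '89/0']
[-2.5, -3.0, np.float64(1.3)] c 35.3 18.0 6.6 clr ['4/0', '17/4', '10/0', '18/0', '91/0']
[-3.0, -3.5, np.float64(1.4)] c 37.9 21.2 8.0 clr ['4/0', '15/4', '11/0', '15/0', '94/0']
[-1.0, -2.5, np.float64(1.0)] c 38.8 23.6 9.0 clr ['5/0', '14/4', '12/0', '14/0', '95/0']
[-0.5, -2.5, np.float64(1.0)] c 39.1 26.1 10.0 clr ['5/0', '12/4', '12/0', '14/0', '96/0']
[-1.0, -2.5, np.float64(1.0)] c 40.1 28.5 11.0 clr ['6/0', '11/4', '13/0', '13/0', '97/0']
[-0.5, -2.5, np.float64(1.0)] c 40.5 31.0 12.0 clr ['6/0', '9/4', '13/0', '12/0', '98/0']
[2.0, -1.5, np.float64(1
[... 3422 characters left out ...]
.0, 0, 0.0, 0, 0.004, 0, 255], [4.0, 0, -0.5, 0, 0.007, 0, 255], [4.0, 0, -0.5, 0, 0.008, 0, 255], [4.5, 0, -1.0, 0, 0.008, 0, 255], [5.0, 0, -2.0, 0, 0.005, 0, 255], [4.5, 0, -2.5, 0, 0.006, 0, 255], [5.0, 0, -2.5, 0, 0.006, 0, 255], [5.5, 0, -4.0, 0, 0.0, 0, 255], [6.0, 0, -3.5, 0, 0.0, 0, 255], [5.5, 0, -3.5, 0, 0.0, 0, 255], [4.5, 0, -5.0, 0, 0.0, 0, 255], [5.0, 0, -5.0, 0, 0.0, 0, 255], [5.0, 0, -5.0, 0, 0.0, 0, 255], [4.5, 0, -5.5, 0, 0.0, 0, 255], [5.0, 0, -5.0, 0, 0.0, 0, 255], [4.5, 0, -7.0, 0, -0.006, 0, 255], [4.5, 0, -7.5, 0, -0.006, 0, 255], [4.5, 0, -7.0, 0, -0.005, 0, 255], [4.5, 0, -7.5, 0, -0.006, 0, 255], [4.5, 0, -7.5, 0, -0.006, 0, 255], [4.5, 0, -7.5, 0, -0.006, 0, 255]]
```

Call:
{"fn": "jog_arm", "kwargs": {"motion": [[0,0,0,0,0,0,255],[0,0,0,0,0,0,255],[0,0,-2,0,0,0,255],[0,0,-2,0,0,0,255],[-3,0,-3,0,0.023,0,255],[-3.5,0,-2.5,0,0.024,0,255],[-3,0,-3,0,0.023,0,255],[0,0,0,0,0,0,255]], "squeeze": 110}}

```text
clock: 7.42
tcp_pos: [559.4, 62.5, 71.7]
orientation: [-0.501, -3.031, -0.018]
wrist_force: [-0.5, 0.0, -5.3]
finger_gap: 21.4
```

```bash
python3 - <<'E'
from h import *
o,r=state()
p,d=grab_frame("scene")
cv2.imwrite("pics/e3.png",cv2.resize(p[140:260,290:410],None,fx=4.5,fy=4.5))
E
```

```text
t 7.42 tcp [559.4  62.5  71.7] gap 21.4 F [-0.5  0.  -5.3] q [-0.28  0.58  0.17  1.86 -0.18  0.78  1.24]
tool x [-0.9446  0.3208  0.0699] y yaw 71.24 z [-0.0662  0.0225 -0.9976]
```

View pics/e3.png

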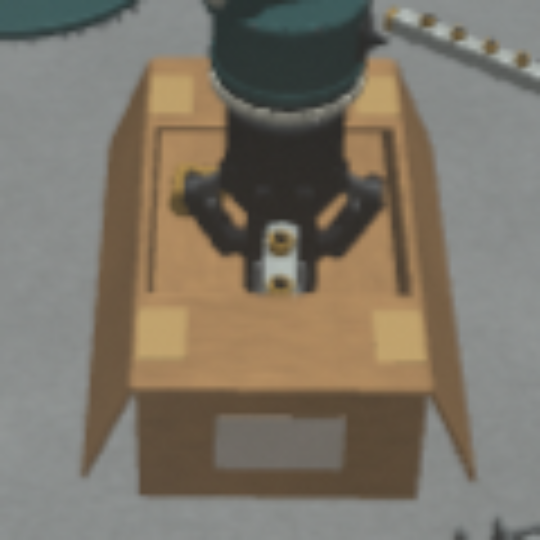

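Wrist force is now −5.3 N, so the bar's weight is held. The picture shows the carton unmoved, with its lower edge at crop (280,495), and the bar still between the fingers. I'll go on with the tilt.

Call:
{"fn": "jog_arm", "kwargs": {"motion": [[-3,0,-3,0,0.023,0,255],[-2.5,0,-3,0,0.023,0,255],[-3,0,-3.5,0,0.024,0,255],[-1,0,-2.5,0,0.017,0,255],[-0.5,0,-2.5,0,0.018,0,255],[-1,0,-2.5,0,0.017,0,255],[-0.5,0,-2.5,0,0.017,0,255],[0,0,0,0,0,0,255]]}}

```text
clock: 8.48
tcp_pos: [572.3, 58.3, 89.7]
orientation: [-0.478, -2.896, -0.05]
wrist_force: [-0.2, -0.6, -6.0]
finger_gap: 21.4
```

```bash
python3 - <<'E'
from h import *
o,r=state()
p,d=grab_frame("scene")
q,d=grab_frame("top")
cv2.imwrite("pics/e4.png",np.hstack([cv2.resize(p[140:260,290:410],None,fx=3.3,fy=3.3),cv2.resize(q[160:280,230:350],None,fx=3.3,fy=3.3)]))
# carton frame
u=np.array([np.cos(np.radians(-17.5)),np.sin(np.radians(-17.5))])
th=np.arcsin(r[2,0]); t=o["tcp_pos"]; tx=(t[:2]-[526.7,70])@u
print("cx",tx-29.5*np.sin(th),"cz",t[2]-30-29.5*np.cos(th),"th",np.degrees(th))
E
```

```text
t 8.47 tcp [572.3  58.3  89.7] gap 21.4 F [-0.2 -0.6 -6. ] q [-0.22  0.63  0.15  1.73 -0.21  0.99  1.28]
tool x [-0.9264  0.3142  0.2076] y yaw 71.26 z [-0.1966  0.0666 -0.9782]
cx 40.87179995812922 cz 30.794178490366487 th 11.980753524037564
```

View pics/e4.png

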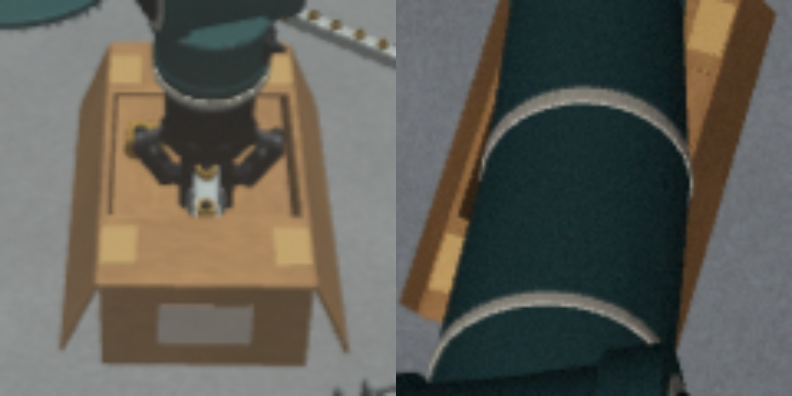

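```bash
python3 - <<'E'
from h import *
o,r=state()
bx,by,bz=-r[:,0],r[:,1],-r[:,2]
org=o["tcp_pos"]-29.5*bz
for s in(-65,-22,22,65): 
    P=org+s*bx+34*bz; print(s,P.round(0),((w2px("scene",P)[0]-[290,140])*3.3).round(0))
print("far end top",((w2px("scene",org+120*bx+24*bz)[0]-[290,140])*3.3).round(0))
E
```

```text
t 8.57 tcp [572.   58.4  89.5] gap 21.4 F [ 0.1 -0.3 -5.1] q [-0.22  0.63  0.15  1.73 -0.21  0.99  1.28]
tool x [-0.9265  0.314   0.2074] y yaw 71.28 z [-0.1965  0.0665 -0.9783]
-65 [513.  79. 107.] [204. 130.]
-22 [553.  65.  98.] [204. 166.]
22 [593.  51.  89.] [204. 204.]
65 [633.  38.  80.] [203. 244.]
far end top [202. 303.]
```

The picture shows outlets at crop (205,172) and (205,206). The rigid-grip prediction was (204,166) and (204,204), so the bar hasn't slipped. I'll draw it out at a slant.

Call:
{"fn": "jog_arm", "kwargs": {"motion": [[2,0,-1.5,0,0.018,0,255],[2,0,-1.5,0,0.017,0,255],[2,0,-1.5,0,0.018,0,255],[3,0,0,0,0.009,0,255],[3,0,0,0,0.008,0,255],[3,0,-0.5,0,0.009,0,255],[3,0,0,0,0.009,0,255],[4,0,0,0,0.004,0,255],[4,0,0.5,0,0.004,0,255],[4,0,0,0,0.004,0,255],[0,0,0,0,0,0,255]]}}

```text
clock: 9.95
tcp_pos: [545.5, 67.5, 102.3]
orientation: [-0.461, -2.798, -0.072]
wrist_force: [-0.1, -0.1, -5.3]
finger_gap: 21.6
```

```bash
cat > chk.py <<'E'
from h import *
import sys
o,r=state()
p,d=grab_frame("scene")
cv2.imwrite(f"pics/{sys.argv[1]}.png",cv2.resize(p[130:260,290:420],None,fx=4,fy=4))
u=np.array([np.cos(np.radians(-17.5)),np.sin(np.radians(-17.5))])
th=np.arcsin(r[2,0]); t=o["tcp_pos"]; tx=(t[:2]-[526.7,70])@u
cx,cz=tx-29.5*np.sin(th),t[2]-30-29.5*np.cos(th)
from plan import clear
print("cx",cx.round(1),"cz",cz.round(1),"th",np.degrees(th).round(1),"carton yaw off",(np.degrees(np.arctan2(r[1,1],r[0,1]))-72.5).round(2),[f"{a:.0f}/{k}" for a,k in clear(cx,cz,th)])
bx,bz=-r[:,0],-r[:,2];org=t-29.5*bz
for s in(-65,-22,22,65): print(s,((w2px("scene",org+s*bx+34*bz)[0]-[290,130])*4).round(0))
E
python3 chk.py e5
```

```text
t 9.95 tcp [545.5  67.5 102.3] gap 21.6 F [-0.1 -0.1 -5.3] q [-0.21  0.62  0.14  1.73 -0.23  1.1   1.29]
tool x [-0.9023  0.3056  0.3041] y yaw 71.29 z [-0.2881  0.0976 -0.9526]
cx 9.7 cz 44.2 th 17.7 carton yaw off -1.21 ['8/0', '7/4', '9/0', '44/0', '72/0']
-65 [249. 157.]
-22 [248. 203.]
22 [247. 252.]
65 [247. 302.]
```

View pics/e5.png

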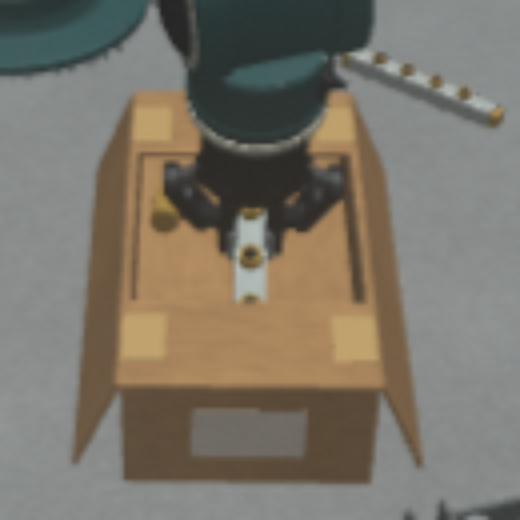

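The picture shows the bar emerging at a slant, with outlets at crop (250,213), (250,257) and (250,298) and the last one just passing under the far flap edge. The carton and fitting are unmoved and nothing is touching. I'll continue.

Call:
{"fn": "jog_arm", "kwargs": {"motion": [[4,0,-0.5,0,0.007,0,255],[4,0,-0.5,0,0.008,0,255],[4.5,0,-1,0,0.008,0,255],[5,0,-2,0,0.005,0,255],[4.5,0,-2.5,0,0.006,0,255],[5,0,-2.5,0,0.006,0,255],[5,0,0,0,0,0,255],[5,0,0,0,0,0,255],[5,0,0,0,0,0,255],[5,0,0,0,0,0,255],[5,0,0,0,0,0,255],[5,0,0,0,0,0,255],[5,0,0,0,0,0,255],[0,0,0,0,0,0,255]]}}

```text
clock: 11.75
tcp_pos: [492.9, 85.3, 131.5]
orientation: [-0.455, -2.759, -0.08]
wrist_force: [-0.3, -0.3, -4.9]
finger_gap: 21.7
```

```bash
python3 chk.py e6
```

```text
t 11.75 tcp [492.9  85.3 131.5] gap 21.7 F [-0.3 -0.3 -4.9] q [-0.24  0.52  0.13  1.83 -0.23  1.13  1.26]
tool x [-0.8901  0.3015  0.3418] y yaw 71.29 z [-0.3237  0.1097 -0.9398]
cx -46.9 cz 73.8 th 20.0 carton yaw off -1.21 ['33/0', '16/0', '22/0', '101/0', '51/0']
-65 [250.  83.]
-22 [249. 129.]
22 [249. 177.]
65 [248. 225.]
```

View pics/e6.png

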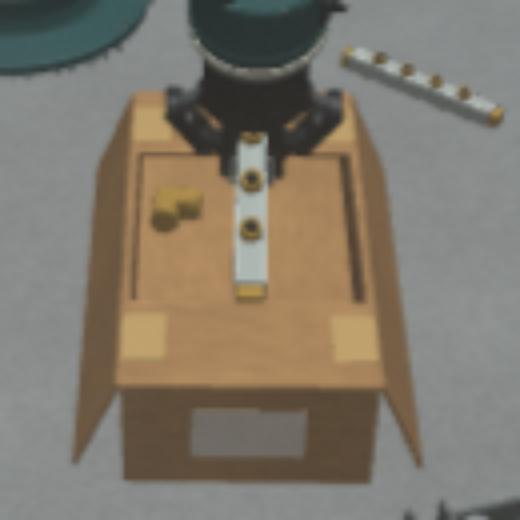

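The picture shows the bar's lower brass plug at crop (250,291), now inside the gap and clear of the far flap edge. I'll raise it straight up, then level it.

Call:
{"fn": "jog_arm", "kwargs": {"motion": [[1.4,0,-3.8,0,0,0,255],[2.7,0,-7.5,0,0,0,255],[2.7,0,-7.5,0,0,0,255],[3.4,0,-9.4,0,0,0,255],[3.4,0,-9.4,0,0,0,255],[3.4,0,-9.4,0,0,0,255],[3.4,0,-9.4,0,0,0,255],[3.4,0,-9.4,0,0,0,255],[3.4,0,-9.4,0,0,0,255],[3.4,0,-9.4,0,0,0,255],[3.4,0,-9.4,0,0,0,255],[2.7,0,-7.5,0,0,0,255],[0,0,0,0,-0.05,0,255],[0,0,0,0,-0.05,0,255],[0,0,0,0,-0.05,0,255],[0,0,0,0,-0.05,0,255],[0,0,0,0,-0.05,0,255],[0,0,0,0,-0.05,0,255],[0,0,0,0,-0.049,0,255],[0,0,0,0,0,0,255]]}}

```text
clock: 14.3
tcp_pos: [492.8, 85.4, 239.6]
orientation: [-0.51, -3.1, -0.0]
wrist_force: [-0.5, 0.6, -5.6]
finger_gap: 21.9
```

```bash
python3 - <<'E'
from h import *
o,r=state()
print("to target tool axes",(r.T@(np.array([503.3,-305,135.5])-o["tcp_pos"])).round(1))
p,d=grab_frame("scene");cv2.imwrite("pics/e7.png",p)
E
```

```text
t 14.3 tcp [492.8  85.4 239.6] gap 21.9 F [-0.5  0.6 -5.6] q [-0.37  0.21  0.15  1.94 -0.04  0.99  1.05]
tool x [-9.473e-01  3.204e-01  4.000e-04] y yaw 71.31 z [-3.e-04  2.e-04 -1.e+00]
to target tool axes [-135.1 -366.5  104. ]
```

View pics/e7.png

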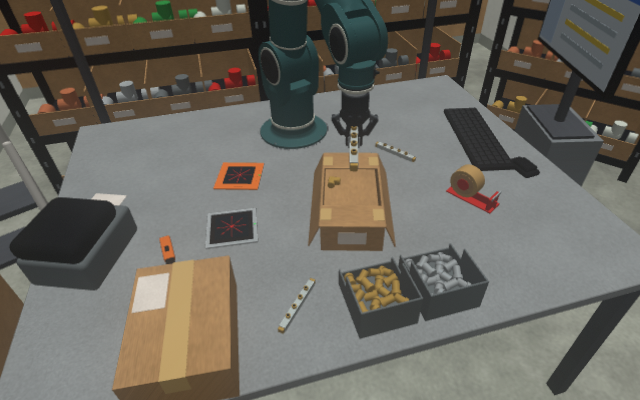

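The bar is out and level above the carton at (354,145), and the carton stands where it was. I'll carry it to the scanner.

Call:
{"fn": "jog_arm", "kwargs": {"motion": [[-3,-8,0,0,0,0,255],[-6,-16,0,0,0,0,255],[-8,-22,0,0,0,0,255],[-9,-25,0,0,0,0,255],[-9,-25,0,0,0,0,255],[-9,-25,0,0,0,0,255],[-9,-25,0,0,0,0,255],[-9,-25,0,0,0,0,255],[-9,-25,0,0,0,0,255],[-9,-25,4,0,0,0,255],[-9,-25,8,0,0,0,255],[-9,-25,10,0,0,0,255],[-9,-25,12,0,0,0,255],[-9,-25,12,0,0,0,255],[-9,-22,12,0,0,0,255],[-6,-14,12,0,0,0,255],[-4,-9,12,0,0,0,255],[0,0,8,0,0,0,255],[0,0,4,0,0,0,255],[0,0,0,0,0,0,255]]}}

```text
clock: 16.85
tcp_pos: [503.9, -304.2, 145.3]
orientation: [-0.51, -3.1, -0.0]
wrist_force: [0.4, 0.5, -5.2]
finger_gap: 21.5
```

```bash
cat > fin.py <<'E'
from h import *
import sys
o,r=state()
print("to target tool axes",(r.T@(np.array([503.3,-305,135.5])-o["tcp_pos"])).round(1))
p,d=grab_frame("scene");q,dt=grab_frame("top")
cv2.imwrite(f"pics/{sys.argv[1]}.png",np.hstack([cv2.resize(p[110:270,140:300],None,fx=2.4,fy=2.4),cv2.resize(q[130:290,330:490],None,fx=2.4,fy=2.4)]))
cv2.imwrite(f"pics/{sys.argv[1]}s.png",p);cv2.imwrite(f"pics/{sys.argv[1]}t.png",q)
bx,bz=-r[:,0],-r[:,2];org=o["tcp_pos"]-29.5*bz
for s in(-120,-65,-22,22,65,120): print(s,((w2px("scene",org+s*bx+(34 if abs(s)<100 else 24)*bz)[0]-[140,110])*2.4).round(0),((w2px("top",org+s*bx+(34 if abs(s)<100 else 24)*bz)[0]-[330,130])*2.4).round(0))
E
python3 fin.py f1
```

```text
t 16.85 tcp [ 503.9 -304.2  145.3] gap 21.5 F [ 0.4  0.5 -5.2] q [ 0.24  0.5   0.33  1.81 -0.2   0.87  1.91]
tool x [-9.474e-01  3.201e-01  2.000e-04] y yaw 71.33 z [-1.e-04  3.e-04 -1.e+00]
to target tool axes [ 0.3 -1.   9.8]
-120 [223. 138.] [195. 287.]
-65 [212. 158.] [210. 239.]
-22 [203. 180.] [221. 203.]
22 [195. 203.] [231. 166.]
65 [186. 228.] [241. 130.]
120 [175. 268.] [251.  87.]
```

View pics/f1.png

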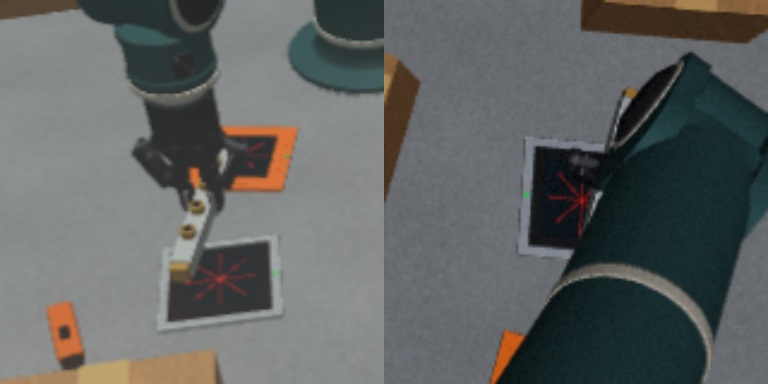

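The picture shows the bar over the grey scanner, with outlets at crop (196,208) and (187,232) and an end at (180,270), all within about 2 original pixels of prediction. I'll lower it the last 10 mm.

Call:
{"fn": "jog_arm", "kwargs": {"motion": [[0,-1,4,0,0,0,255],[0,0,4,0,0,0,255],[0,0,2,0,0,0,255],[0,0,0,0,0,0,255],[0,0,0,0,0,0,255],[0,0,0,0,0,0,255],[0,0,0,0,0,0,255]]}}

```text
clock: 17.82
tcp_pos: [503.4, -305.8, 135.4]
orientation: [0.511, 3.1, -0.0]
wrist_force: [-0.3, 0.2, -4.3]
finger_gap: 21.7
```

```bash
python3 fin.py f2; python3 - <<'E'
from h import *
p,d=grab_frame("scene");W=cloud("scene",d);o,r=state()
bx,bz=-r[:,0],-r[:,2];org=o["tcp_pos"]-29.5*bz
for s in(44,80,90,100):
    u,v=w2px("scene",org+s*bx+24*bz)[0].round().astype(int);print(s,"depth-z bar top",np.median(W[v-1:v+2,u-1:u+2,2]).round(1),"expected",(org+s*bx+24*bz)[2].round(1))
a=cv2.imread("pics/scene0.png").astype(int);D=np.abs(p.astype(int)-a).sum(2)>90
D[100:250,180:290]=0; n,l,s,c=cv2.connectedComponentsWithStats(D.astype(np.uint8)); print([(x[:5].tolist()) for x in s[1:] if x[4]>15])
E
```

```text
t 17.82 tcp [ 503.4 -305.8  135.4] gap 21.7 F [-0.3  0.2 -4.3] q [ 0.24  0.51  0.32  1.82 -0.21  0.85  1.91]
tool x [-9.471e-01  3.210e-01 -1.000e-04] y yaw 71.27 z [ 1.e-04 -1.e-04 -1.e+00]
to target tool axes [ 0.4  0.8 -0.1]
-120 [223. 144.] [194. 288.]
-65 [212. 164.] [210. 240.]
-22 [203. 186.] [220. 204.]
22 [195. 210.] [230. 167.]
65 [186. 234.] [240. 132.]
120 [175. 274.] [250.  90.]
t 17.98 tcp [ 503.4 -305.8  135.3] gap 21.7 F [ 0.1  0.9 -5.8] q [ 0.24  0.51  0.32  1.82 -0.21  0.85  1.91]
tool x [-9.471e-01  3.210e-01 -1.000e-04] y yaw 71.28 z [ 1.e-04 -1.e-04 -1.e+00]
44 depth-z bar top 131.2 expected 129.8
80 depth-z bar top 129.3 expected 129.8
90 depth-z bar top 129.6 expected 129.8
100 depth-z bar top 128.9 expected 129.8
[[236, 0, 35, 26, 240], [284, 0, 6, 7, 35], [282, 0, 38, 26, 178], [321, 0, 10, 6, 50], [463, 0, 41, 41, 669], [268, 4, 20, 7, 73], [211, 6, 13, 10, 88], [226, 10, 5, 5, 16], [299, 15, 8, 9, 60], [212, 23, 20, 10, 128], [460, 23, 5, 10, 33], [270, 30, 32, 53, 166], [302, 37, 10, 13, 89], [456, 36, 7, 28, 50], [468, 39, 22, 48, 503], [196, 41, 35, 13, 298], [264, 43, 4, 10, 25], [269, 51, 25, 10, 100], [198, 54, 4, 23, 38], [266, 59, 4, 19, 25], [444, 58, 14, 27, 130], [228, 67, 10, 7, 49], [178, 74, 11, 5, 37], [224, 78, 10, 7, 53], [190, 83, 6, 9, 35], [208, 82, 19, 18, 110], [278, 83, 16, 3, 37], [288, 83, 13, 6, 34], [224, 95, 15, 5, 61], [170, 103, 10, 8, 62], [173, 113, 7, 9, 47], [349, 180, 7, 23, 109]]
```

View pics/f2s.png

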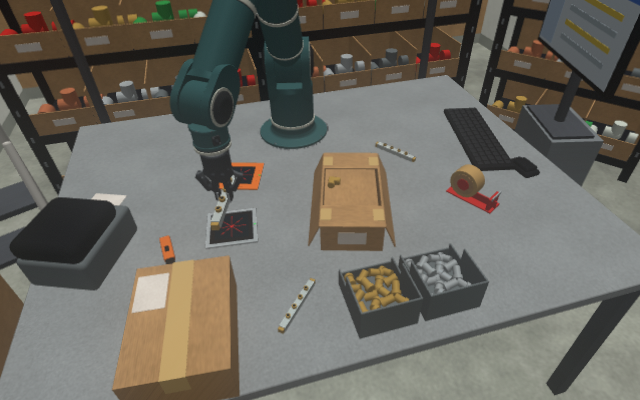

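The bar is held level, with its top at about 129.5 mm by depth, so the underside is about 100 mm above the glass. Apart from the arm and its shadow, the only change from the first picture is the missing bar at (352,191). I'll hand it in.

```bash
python3 -c "
from plant import *
o=get_obs();print(o['clock'],abs(o['dq']).max(),o['finger_gap']);print(close_job())"
```

```text
17.975 0.0018193348085596465 21.71731164804073
the job is handed in; nothing more can be done
None
```

The bar is out of the carton and was handed in at 18 s, held still and level, label side down, over the middle of the grey scanner's glass. I gripped it at its middle and shifted it about 18 mm toward the far flap. Then I tilted the robot-side end up through the gap, drew the bar out at 16–20°, raised and levelled it, and carried it to the scanner.

Last checks:
- **Position:** the tool is within about 1 mm of the glass centre I measured, and the two cameras agreed on that centre to within about 3 mm.
- **Height:** the underside is about 100 mm above the glass. Depth readings put the bar's top at 129–131 mm, against 129.8 expected.
- **Level and grip:** tool tilt is under 0.1°. Wrist force was about 5 N, which fits the bar's weight, and I saw no slip.
- **Scene:** comparing the first and last scene pictures, nothing else on the bench or the carton had moved. The elbow was never visible in that view, so I did not check it directly.

Two small disagreements remain. The finger gap reads 21.7 mm on a 24 mm bar. Before the last 10 mm of lowering, the outlets showed about 2 pixels off their predicted place, which is within calibration error.

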